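# Square up a rubber blank and draw out the telescoping marking gauge

## Robot

A 6-joint arm with a two-finger parallel gripper is mounted at the origin on a cart in front of the work surface, level with it; the furniture and walls round the work are solid. World frame = base frame: x ahead of the robot, y to its left, z up, the work surface at z = 0. Lengths are in m, angles in degrees, forces in N, time in s.
With the tool pointing down it reaches from about 0.4 to 0.825 m from the base axis. Payload 7 kg.
Tool frame: the origin (TCP) lies midway between the tips of the shut fingers; the grasp point (between the pads) lies 19 mm behind it; z points along the fingers, y is the line along which they close (so a half turn about z gives the same grasp; the last joint's range is limited). The gripper opens to 85 mm and grips with 20 to 120 N. Pads are 22 mm wide; open, the fingers measure 114 mm over their backs; the gripper's body (76 mm by 85 mm) begins 54 mm behind the grasp point. The pads swing forward as they close: fully open they stand 13 mm farther back than shut.
Start: joints at [87.382, 20.546, 0.682, 0, -70.136, -16.507], TCP at [0.221, 0.638, 0.231] pointing down, gripper open.
Joint ranges: [-176.03, 176.03], [-82.01, 121.73], [-58.28, 71.71], [-173.87, 95.51], [-174.79, -0.11], [-173.66, 173.66]. Speed limits (degrees/s): [136.94, 136.94, 172.46, 180, 180, 180].

## Interface

Orientations are given as [roll, pitch, yaw] about the fixed x, y, z axes, in that order (R = Rz(yaw) Ry(pitch) Rx(roll)).
In Python, from workcell import env gives the robot as it stands.
- The arm moves only by the tool move_arm, never from a script. Its argument "steps" is a list of rows, each a list of 2 entries, a list of its own where there are three numbers: the shift along the tool's x, y, z as a fraction of full scale, then the turn, a rotation vector about the tool's x, y, z as a fraction of full scale. In form: [[[dx, dy, dz], [wx, wy, wz]], ...]. A call has 1 to 5 rows; each row shifts and turns the commanded pose from where the row before left it, along the tool's axes as they then stand; what a row does not reach is not made up. Full scale, the value 1, is 0.025 m for a shift and 0.12 rad for a turn. A row lasts 1/12 s, in which the tool goes at most 41.7 mm and 7.16 degrees, less where a joint would pass 70% of its speed; a pose out of reach is approached as far as the arm can. A call with a number of a shift or a turn outside -1 to 1 is refused whole. A call with a gripper value outside its range is refused whole. "grip" is the opening, from 0 (shut) to 1 (fully open), set as the call begins (left out, the last holds). The fingers move at their own pace and stop on an object; the grip force is fixed at half the most. Time passes only in rows, so rows that do not move let the fingers close. It gives the time, the measured TCP pose, the force, the opening and the grip force at its end, in the units of the state.
- env.get_state(): the state, without advancing time (a new reading comes with each control period).
- env.capture(name): name is "side" or "top"; returns a dict with "pixels" (480x640x3 uint8, red, green, blue), "depth" (480x640 float32, m along the optical axis (not along the pixel's ray), 0 where there is no reading), "fx", "fy", "cx", "cy" (pixels), "world_to_cam" (4x4, takes a point from world to camera coordinates). Camera axes: x right, y down, z forward; pixel columns grow to the right and rows downward; lengths in m; the calibration is good to about 2 mm. A picture is of the moment at which its call begins.
- env.job_done(): hands the job in; it is judged then, once.
Trained networks look in the newest picture that a camera, given by its name, has taken for a name from the list of things; names that differ only in an ending like _2 or _b are one class to them, and where a whole thing is asked for, a point or a joint stands for the part that bears it (a point fixed in the world has none). Each returns a list of dicts, best first, with "score" (0 to 1); they miss things now and then, are a little off and sometimes report something else, mostly with a low value. They report only what shows in the picture. A call takes as long as a camera call.
- env.look_for(camera, target): "at" ([x, y, z] in m, in world coordinates, good to about 4 mm: the middle of the surface that is visible of it).
- env.masks_of(camera, target): "mask" (480x640 bool, what is visible of it).
- env.mark_of(camera, target): "at" ([x, y, z] in m, in world coordinates, good to about 4 mm: a listed point, or the origin of a listed thing).
The state is a dict: "t": time; "joints": joint angles; "joint_velocities": joint speeds; "joint_efforts": joint torques, N m; "tcp_pos": TCP position; "orientation": TCP orientation; "contact_force": force on the tool from outside, world axes, zero at the start; "moment": the same for the moment, N m; "finger_gap": finger opening in m; "finger_force": force on a finger pad.
Only numpy, scipy, OpenCV 4.12 (cv2) and the standard library are available. Lean on these libraries where they do the work, as an engineer would, in place of code of your own. Each camera call takes 0.05 s, during which the arm holds its last target. There are 200 camera calls.

## Task

Push the black rubber blank square and flush into the corner of the board's two fences. Then squeeze the telescoping gauge's side button, draw the gauge out past its first stop, let the button go and pull on until the pin clicks into the second stop. Finish while holding it there by its ribbed grip, button out, so that I can mark along its blade; the blank stays snug and the wax, awl and tape roll stay where they are.

Things in the scene. Friction and masses are not known exactly. Their poses are not given: they have to be found in the camera images.
- marking_board: Fixed plywood board, top 15 mm above the bench, with two steel fences (tops at 37 mm). Origin: on the bench surface under the fences' inside corner, far left on the board. +x runs away from the robot, square into the back fence (face x = 0, y -250 to -3 mm); the end fence's face is y = 0 (x -110 to -3). The work lies at negative x and y. Board: x -170 to 64, y -268 to 38 mm.
- rubber_blank: Loose black rubber blank, 85 (its x) x 200 (its y) x 12 mm, about 0.2 kg, lying on the board; origin at the centre of its underside. Flush in the corner its centre is at x = -42.5, y = -100 mm of the board. Too wide to grip: it is pushed by its edges and slides under the gauge's blade, 4 mm above it.
- tube_end (a point): Mouth of the gauge's fixed 28 mm square aluminium outer tube, on its axis (board x = 40, y = -92, 68 mm above the bench). The tube runs along the board's y, above and behind the back fence; its front face has four holes 30 mm apart (home, first, second, third stop) in which the steel latch pin shows.
- gauge_slide (a joint): How far the gauge is drawn out, m, along the board's -y: 0 home, 0.030 first, 0.060 second, 0.090 third stop (pin play 2 mm either way at each). About 2 N of friction; it stays where it is left and cannot leave a stop unless the button is in. Pulled with the button let go, the pin springs into the next hole and stops it there.
- blade_tip (a point): Lower front corner of the steel straightedge blade at the inner end of the moving gauge arm: 3 mm thick, it reaches 138 mm along the board's x over the fence and blank, lower edge 31 mm above the bench, top 54 mm. Next to it, further out along the board's -y, come the black button housing (34 mm in x, 55 mm in y, from 50 to 86 mm high) and the grip.
- gauge_button (a joint): How far the button is pressed in, m: 0 out, 0.007 fully in, moving along the board's +x. The spring takes 5 N to start and 11 N fully in. Beyond 0.005 the pin is out of its hole and the gauge slides freely past the stops; let go between two stops it stays in by 0.0045 until the pin meets a hole, where it springs out.
- button_face (a point): Centre of the front of the square steel button (18 mm) in the housing's front (board -x) side, 68 mm above the bench; 8 mm proud when out, 1 mm when in. Squeeze it from above with fingers closing along the board's x: one on the button, one on the housing's rear face, 42 mm behind the button's face when out; 15 to 40 N of grip. Room is clear on both sides.
- gauge_arm: The moving gauge arm: bar, blade, button housing and, at its outer end, a ribbed rubber grip 34 (board x) x 38 (board y) x 36 mm high. Origin at the centre of the grip, 68 mm above the bench, 49 mm further along the board's -y than the button; axes as the board's. Pinch it front and back, from above.
- wax_block: Bystander: yellow block of wax, 34 x 52 x 20 mm, on the bench; origin at the centre of its underside.
- awl: Bystander: awl with a beech handle, 30 x 155 x 29 mm, on the bench behind the board.
- tape_roll_3: Bystander: roll of masking tape, 108 mm across, 36 mm high, on the bench.

How it is judged (in metres and radians):
On the way, in this order (a step that is already met when the one before it is completed fails the run):
1. the blank lies square and flush in the corner, the gauge still at home (x of rubber_blank in the frame of marking_board above -0.0455 m and y of rubber_blank in the frame of marking_board above -0.103 m and angle between the y axis of rubber_blank and the y axis of marking_board, either way round below 0.02 rad and value of joint gauge_slide below 0.006 m), for 0.2 s.
2. the button is squeezed in and the gauge leaves its home stop (value of joint gauge_button above 0.0035 m and value of joint gauge_slide above 0.006 m), for 0.1 s.
3. the pin is out in the second stop (value of joint gauge_slide between 0.055 and 0.065 m and value of joint gauge_button below 0.0015 m), for 0.2 s.
At the end, for the whole second after the job is handed in: Blank flat in the corner, within 3 mm of both fences and square within 0.02 rad; gauge at its second stop (0.055 to 0.065 m), button less than 1.5 mm in; fingers hold the ribbed grip (over 2 N, grasp point within 30 mm of its centre) (all of step 3 and x of rubber_blank in the frame of marking_board above -0.0455 m and y of rubber_blank in the frame of marking_board above -0.103 m and angle between the y axis of rubber_blank and the y axis of marking_board, either way round below 0.02 rad and angle between rubber_blank's own z axis and vertical below 0.05 rad and contact force between the fingers and gauge_arm above 2 N and distance between the grasp point and gauge_arm below 0.03 m); the arm keeps its last pose, push and grip.
It fails at once if a bystander (wax block, awl, tape roll) is moved more than 25 mm (distance of any of wax_block, awl, tape_roll_3 from where it was at the start of the episode above 0.025 m).
It also fails if it takes over 69 s, if anything falls off the work surface, if the arm or the gripper's body presses on something with over 40 N, if the wrist force passes 120 N, or if a joint passes its speed limit or range.

## Working session

There is one attempt and no reset: what is moved stays moved. The work goes in short steps, Python scripts to look and compute and a tool call to move; the robot and the scene stay as the last step left them, time stands still between calls to the robot, and variables do not carry over. Pictures are saved under pics/ and viewed, at most 10 in all, crops included, and the job is handed in when it is done.

Besides the shell and the picture viewer there is one more tool, called after "Request:" as name(argument=value, ...) on one line, values as JSON. move_arm: Moves the arm, as the interface text tells. Shift numbers are shares of 0.025 m and turn numbers shares of 0.12 rad, none past 1 either way. Its arguments: {"type":"object","properties":{"steps":{"type":"array","items":{"type":"array"}},"grip":{"type":"number"}},"required":["steps"]}

```bash
mkdir -p pics; cat > h.py <<'E'
from workcell import env
import numpy as np, cv2
def save(c,n):
    d=env.capture(c); cv2.imwrite('pics/'+n+'.png',d['pixels'][:,:,::-1]); return d
def pts(d,m):
    v,u=np.nonzero(m&(d['depth']>0)); z=d['depth'][v,u]
    p=np.c_[(u-d['cx'])/d['fx']*z,(v-d['cy'])/d['fy']*z,z,np.ones(len(z))]
    return (p@np.linalg.inv(d['world_to_cam']).T)[:,:3]
E
python3 - <<'E'
from h import *
for c in('side','top'):
    d=save(c,c+'0')
    for t in ['marking_board','rubber_blank','tube_end','blade_tip','button_face','gauge_arm','wax_block','awl','tape_roll_3']:
        r=env.mark_of(c,t)
        print(c,t,[(np.round(x['at'],3),round(x['score'],2)) for x in r[:2]])
s=env.get_state();print(s['t'],s['tcp_pos'],s['orientation'])
E
```

```text
side marking_board [(array([ 0.573, -0.12 ,  0.   ]), 0.96)]
side rubber_blank [(array([ 0.48 , -0.254,  0.012]), 0.89)]
side tube_end [(array([ 0.61 , -0.214,  0.07 ]), 0.96)]
side blade_tip [(array([ 0.486, -0.209,  0.03 ]), 0.62)]
side button_face [(array([ 0.58 , -0.244,  0.068]), 0.64)]
side gauge_arm [(array([ 0.603, -0.294,  0.068]), 0.68)]
side wax_block [(array([ 0.507, -0.488, -0.002]), 0.73), (array([ 0.6  , -0.292,  0.07 ]), 0.25)]
side awl [(array([ 0.707, -0.289,  0.002]), 0.59)]
side tape_roll_3 [(array([ 0.611, -0.488,  0.001]), 0.62), (array([ 0.504, -0.486, -0.006]), 0.41)]
top marking_board [(array([ 0.573, -0.122,  0.003]), 0.59)]
top rubber_blank [(array([ 0.479, -0.251,  0.017]), 0.85), (array([ 0.483, -0.214,  0.032]), 0.69)]
top tube_end [(array([ 0.609, -0.213,  0.066]), 0.91), (array([ 0.614, -0.485, -0.001]), 0.65)]
top blade_tip [(array([ 0.485, -0.211,  0.032]), 0.93)]
top button_face [(array([ 0.578, -0.247,  0.065]), 0.6)]
top gauge_arm [(array([ 0.604, -0.296,  0.073]), 0.85)]
top wax_block [(array([ 0.501, -0.484, -0.   ]), 0.86)]
top awl [(array([ 0.709, -0.294,  0.002]), 0.92)]
top tape_roll_3 [(array([ 0.615, -0.484, -0.002]), 0.86)]
1.0 [0.22117047 0.63769963 0.23131204] [-1.79999899e+02  3.72015385e-04 -1.91285567e+01]
```

View pics/top0.png

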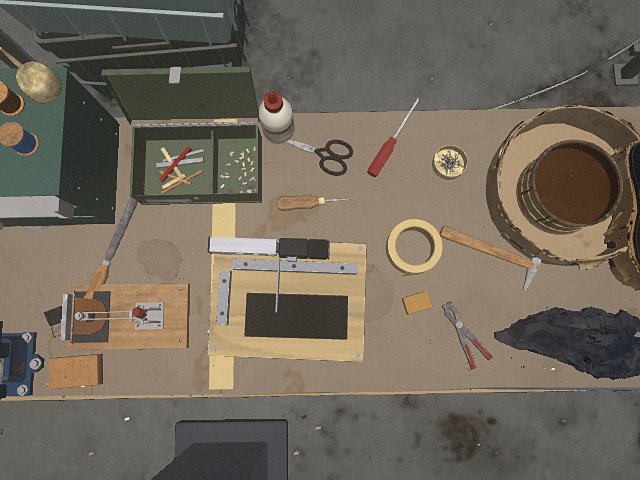

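View pics/side0.png

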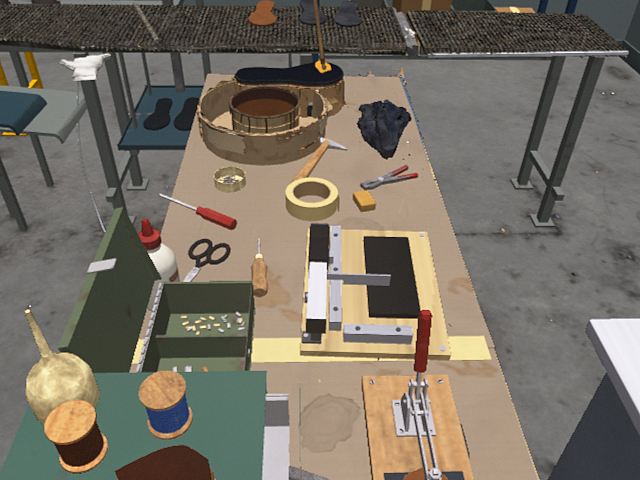

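```bash
python3 - <<'E'
from h import *
d=env.capture('top')
o=np.array([[0,0]])
for t in ['marking_board','rubber_blank','gauge_arm']:
    for m in env.masks_of('top',t)[:2]:
        p=pts(d,m['mask'])
        z=p[:,2]
        lo,hi={'marking_board':(.03,.045),'rubber_blank':(.022,.03),'gauge_arm':(.045,.1)}[t]
        q=p[(z>lo)&(z<hi)]
        print(t,m['score'],len(q),p.min(0).round(3),p.max(0).round(3))
        if len(q)>20:
            r=cv2.minAreaRect((q[:,:2]*1000).astype(np.float32)); print(r, cv2.boxPoints(r).round(1).tolist())
s=d['world_to_cam'];print(np.linalg.inv(s).round(3),d['fx'],d['cx'],d['cy'])
E
```

```text
marking_board 0.65 1911 [ 0.39  -0.389 -0.006] [ 0.647 -0.068  0.092]
((513.3954467773438, -231.58714294433594), (269.908935546875, 149.04690551757812), 86.72271728515625) [[431.29998779296875, -362.1000061035156], [580.0999755859375, -370.6000061035156], [595.5, -101.0999984741211], [446.70001220703125, -92.5999984741211]]
marking_board 0.35 0 [ 0.481 -0.521 -0.005] [ 0.525 -0.459  0.025]
rubber_blank 0.71 4009 [ 0.435 -0.349  0.013] [ 0.526 -0.148  0.04 ]
((480.0224609375, -248.29541015625), (199.64353942871094, 84.97413635253906), 87.26805114746094) [[432.79998779296875, -346.0], [517.7000122070312, -350.0], [527.2000122070312, -150.60000610351562], [442.29998779296875, -146.60000610351562]]
[[-0.018 -0.987  0.162  0.446]
 [-1.     0.019  0.008 -0.301]
 [-0.011 -0.162 -0.987  1.06 ]
 [ 0.     0.     0.     1.   ]] 524.3101963555112 317.46591963260414 246.57884515867167
```

The top view shows the blank at about (245–348, 293–340), the back fence along row 267, the end fence at column 223, and the blade at column 278. The wax is at (417, 301) and the tape at (415, 246). The side view agrees. Next I fit the board angle from the fence edges.

```bash
python3 - <<'E'
from h import *
d=env.capture('top')
p=pts(d,np.ones((480,640),bool))
a=np.radians(-3.27); 
for it in range(3):
    X=np.array([np.cos(a),np.sin(a)]);Y=np.array([-X[1],X[0]])
    if it==0:o=np.array([.573,-.121])
    b=np.c_[(p[:,:2]-o)@X,(p[:,:2]-o)@Y]
    f=(p[:,2]>.033)&(p[:,2]<.042)
    q=b[f&(b[:,0]>-.012)&(b[:,0]<.02)&(b[:,1]>-.24)&(b[:,1]<-.01)]
    bins=np.round(q[:,1]/.006); e=np.array([[k*.006,q[bins==k][:,0].min()] for k in np.unique(bins)])
    e=e[(abs(e[:,0]+.095)>.012)]
    e=e[abs(e[:,1]-np.median(e[:,1]))<.006]
    c=np.polyfit(e[:,0],e[:,1],1)
    q=b[f&(b[:,1]>-.012)&(b[:,1]<.03)&(b[:,0]>-.105)&(b[:,0]<-.01)]
    bins=np.round(q[:,0]/.006); g=np.array([[k*.006,q[bins==k][:,1].min()] for k in np.unique(bins)])
    c2=np.polyfit(g[:,0],g[:,1],1)
    print(np.degrees(a),o.round(4),'back',c,'end',c2,np.median(g[:,1]))
    a-=np.arctan(c[0]); o=o+X*c[1]+Y*np.median(g[:,1])
for t in['rubber_blank']:
    m=env.masks_of('top',t)[0]['mask'];q=pts(d,m);q=q[(q[:,2]>.022)&(q[:,2]<.03)]
    bb=np.c_[(q[:,:2]-o)@X,(q[:,:2]-o)@Y]
    print(cv2.minAreaRect((bb*1000).astype(np.float32)))
for lo,hi in((.05,.1),(.048,.06)):
    q=b[(p[:,2]>lo)&(p[:,2]<hi)&(abs(b[:,0]+.02)<.1)&(b[:,1]<-.094)&(b[:,1]>-.25)]
    print(q.min(0),q.max(0))
pp=np.c_[b,p[:,2]]
q=pp[(pp[:,2]>.06)&(pp[:,2]<.1)&(abs(b[:,0]-.03)<.06)&(b[:,1]<-.09)&(b[:,1]>-.3)]
for k in np.arange(-.23,-.08,.008):
    r=q[abs(q[:,1]-k)<.004]
    if len(r):print(round(k,3),len(r),r[:,0].min().round(4),r[:,0].max().round(4),np.median(r[:,2]).round(4))
E
```

```text
-3.27 [ 0.573 -0.121] back [-0.00014708  0.00131154] end [0.00083981 0.00132475] 0.0012716682921601278
-3.261572666396154 [ 0.5744 -0.1198] back [-1.90050262e-04 -5.58300516e-06] end [8.82682902e-04 4.37596760e-05] -5.741922926728512e-05
-3.2506835885989225 [ 0.5744 -0.1199] back [1.67821167e-07 4.58514507e-08] end [0.00069617 0.00010143] 1.1135189424126783e-05
((-86.97283172607422, -133.85308837890625), (84.91964721679688, 199.8758544921875), 0.531406044960022)
[-0.08086356 -0.19345906] [ 0.05710683 -0.09413735]
[-0.08086356 -0.18637358] [ 0.03058086 -0.09441245]
-0.19 76 0.0224 0.0571 0.0847
-0.182 84 0.0219 0.0565 0.0862
-0.174 86 0.0221 0.0569 0.0857
-0.166 79 0.0223 0.0565 0.0857
-0.158 84 0.0223 0.0557 0.0857
-0.15 82 0.0226 0.0554 0.0853
-0.142 80 0.022 0.0548 0.0861
-0.134 83 0.0157 0.0568 0.0857
-0.126 102 0.0144 0.0571 0.085
-0.118 105 0.0145 0.0561 0.0851
-0.11 83 0.022 0.0564 0.0863
-0.102 77 0.0227 0.0554 0.0857
-0.094 58 0.0239 0.0537 0.0779
```

Request:
move_arm(steps=[[[0, 0, 0], [0, 0, -0.77]], [[0, 0, 0], [0, 0, -0.77]], [[0, 0, 0], [0, 0, -0.77]], [[0.59, 1, 0], [0, 0, 0]], [[0.59, 1, 0], [0, 0, 0]]], grip=1)

```text
t: 1.72
tcp_pos: [0.2474, 0.5862, 0.2304]
orientation: [179.9, 0.0, -3.1]
contact_force: [-0.4, -0.6, 0.3]
finger_gap: 0.0853
finger_force: 0.0
```

Request:
move_arm(steps=[[[0.59, 1, 0], [0, 0, 0]], [[0.59, 1, 0], [0, 0, 0]], [[0.59, 1, 0], [0, 0, 0]], [[0.59, 1, 0], [0, 0, 0]], [[0.59, 1, 0], [0, 0, 0]]])

```text
t: 2.13
tcp_pos: [0.3148, 0.4559, 0.2315]
orientation: [-180.0, -0.0, -3.2]
contact_force: [0.6, -0.2, -0.9]
finger_gap: 0.0854
finger_force: 0.0
```

Request:
move_arm(steps=[[[0.59, 1, 0], [0, 0, 0]], [[0.59, 1, 0], [0, 0, 0]], [[0.59, 1, 0], [0, 0, 0]], [[0.59, 1, 0], [0, 0, 0]], [[0.59, 1, 0], [0, 0, 0]]])

```text
t: 2.55
tcp_pos: [0.3813, 0.3269, 0.2316]
orientation: [-180.0, -0.0, -3.2]
contact_force: [0.6, 0.4, -0.8]
finger_gap: 0.0856
finger_force: 0.0
```

Request:
move_arm(steps=[[[0.59, 1, 0], [0, 0, 0]], [[0.59, 1, 0], [0, 0, 0]], [[0.59, 1, 0], [0, 0, 0]], [[0.59, 1, 0], [0, 0, 0]], [[0.59, 1, 0], [0, 0, 0]]])

```text
t: 2.97
tcp_pos: [0.4479, 0.1979, 0.2316]
orientation: [-180.0, -0.0, -3.2]
contact_force: [0.3, -0.0, 0.1]
finger_gap: 0.0855
finger_force: 0.0
```

Request:
move_arm(steps=[[[0.59, 1, 0], [0, 0, 0]], [[0.07, 1, 0], [0, 0, 0]], [[0.07, 1, 0], [0, 0, 0]], [[0.07, 1, 0], [0, 0, 0]], [[0.07, 1, 0], [0, 0, 0]]])

```text
t: 3.38
tcp_pos: [0.462, 0.0719, 0.2315]
orientation: [-180.0, -0.0, -3.2]
contact_force: [0.6, -0.4, -0.5]
finger_gap: 0.0849
finger_force: 0.0
```

Request:
move_arm(steps=[[[0.07, 1, 0], [0, 0, 0]], [[0.07, 1, 0], [0, 0, 0]], [[0.07, 1, 0], [0, 0, 0]], [[0.07, 1, 0], [0, 0, 0]], [[0.07, 1, 0], [0, 0, 0]]])

```text
t: 3.8
tcp_pos: [0.4637, -0.0533, 0.2316]
orientation: [-180.0, -0.0, -3.2]
contact_force: [0.6, -0.1, 0.3]
finger_gap: 0.0854
finger_force: 0.0
```

Request:
move_arm(steps=[[[0.07, 1, 0], [0, 0, 0]], [[0.07, 1, 0], [0, 0, 0]], [[0.07, 1, 0], [0, 0, 0]], [[0, 0, 0], [0, 0, 0]]])

```text
t: 4.13
tcp_pos: [0.4646, -0.1301, 0.2314]
orientation: [180.0, 0.0, -3.4]
contact_force: [0.1, -0.2, 0.6]
finger_gap: 0.0855
finger_force: 0.0
```

Request:
move_arm(steps=[[[-0.45, 0.92, 0.5], [0, 0, 0]], [[-0.45, 0.92, 0.6], [0, 0, 0]], [[-0.45, 0.92, 0.9], [0, 0, 0]], [[-0.45, 0.92, 0.9], [0, 0, 0]], [[-0.45, 0.92, 0.9], [0, 0, 0]]])

```text
t: 4.55
tcp_pos: [0.4017, -0.2396, 0.1359]
orientation: [180.0, -0.1, -3.2]
contact_force: [-0.3, -0.4, 0.0]
finger_gap: 0.0857
finger_force: 0.0
```

Request:
move_arm(steps=[[[0, 0.94, 1], [0, 0, 0]], [[0, 0, 1], [0, 0, 0]], [[0, 0, 1], [0, 0, 0]], [[0, 0, 1], [0, 0, 0]], [[0, 0, 0.4], [0, 0, 0]]])

```text
t: 4.97
tcp_pos: [0.3991, -0.262, 0.0236]
orientation: [-180.0, 0.2, -3.3]
contact_force: [-0.3, 0.6, 0.4]
finger_gap: 0.0853
finger_force: 0.0
```

Request:
move_arm(steps=[[[0, 0, 0.5], [0, 0, 0]], [[0, 0, 0], [0, 0, 0]]])

```text
t: 5.13
tcp_pos: [0.3994, -0.2619, 0.0118]
orientation: [-180.0, 0.2, -3.3]
contact_force: [-0.8, 0.0, 0.4]
finger_gap: 0.0857
finger_force: 0.0
```

Request:
move_arm(steps=[[[0.3, 0.15, 0.2], [0, 0, 0]], [[0.4, 0, 0], [0, 0, 0]], [[0.4, 0, 0], [0, 0, 0]], [[0.4, 0, 0], [0, 0, 0]], [[0.3, 0, 0], [0, 0, 0]]])

```text
t: 5.55
tcp_pos: [0.4472, -0.2688, 0.0093]
orientation: [180.0, -0.0, -3.2]
contact_force: [-2.5, -0.3, 1.7]
finger_gap: 0.0857
finger_force: 1.4
```

Request:
move_arm(steps=[[[0.3, 0, 0], [0, 0, 0]], [[0.3, 0, 0], [0, 0, 0]], [[0.2, 0, 0], [0, 0, 0]], [[0, 0, 0], [0, 0, 0]]])

```text
t: 5.88
tcp_pos: [0.467, -0.2699, 0.0089]
orientation: [180.0, -0.1, -3.2]
contact_force: [0.9, -0.9, 0.4]
finger_gap: 0.0851
finger_force: 0.0
```

Request:
move_arm(steps=[[[0.1, 0, 0], [0, 0, 0]], [[0.05, 0, 0], [0, 0, 0]], [[0, 0, 0], [0, 0, 0]]])

```text
t: 6.13
tcp_pos: [0.469, -0.27, 0.0088]
orientation: [-180.0, 0.0, -3.2]
contact_force: [-2.5, 0.2, 1.2]
finger_gap: 0.085
finger_force: 1.2
```

```bash
cat >> h.py <<'E'
O=np.array([.5744,-.1199]);a=np.radians(-3.25);XA=np.array([np.cos(a),np.sin(a)]);YA=np.array([-XA[1],XA[0]])
def bd(p): p=np.atleast_2d(p);return np.c_[(p[:,:2]-O)@XA,(p[:,:2]-O)@YA,p[:,2]]
def st():
    s=env.get_state();print(round(s['t'],2),bd(s['tcp_pos']).round(4),np.round(s['orientation'],2),np.round(s['contact_force'],1),s['finger_gap'],s['finger_force'])
def blank(c='top'):
    d=env.capture(c)
    for r in env.masks_of(c,'rubber_blank')[:1]:
        q=bd(pts(d,r['mask']));q=q[(q[:,2]>.022)&(q[:,2]<.031)]
        # keep main rubber region: 1-99.5 percentiles reported beside the box
        k=cv2.minAreaRect((q[:,:2]*1000).astype(np.float32));print(r['score'],len(q),k,np.percentile(q[:,:2],[.5,99.5],axis=0).round(4).tolist())
    return d
E
python3 - <<'E'
from h import *
st();blank();save('top','t1');blank('side')
E
```

```text
6.13 [[-0.0968 -0.1558  0.0088]] [-1.80e+02  3.00e-02 -3.24e+00] [-2.5  0.2  1.2] 0.0849574606426478 1.2218358798781992
0.91 773 ((-39.665401458740234, -149.75885009765625), (167.94232177734375, 80.08804321289062), 89.25475311279297) [[-0.0803, -0.2334], [-0.0009, -0.0727]]
0.66 3168 ((-43.4061279296875, -134.60333251953125), (84.56005859375, 204.11351013183594), 0.012930200435221195) [[-0.0845, -0.2324], [-0.0015, -0.0342]]
```

Request:
move_arm(steps=[[[0.08, 0, 0], [0, 0, 0]], [[0.05, 0, 0], [0, 0, 0]], [[0, 0, 0], [0, 0, 0]]])

```text
t: 6.63
tcp_pos: [0.4692, -0.2699, 0.0084]
orientation: [-180.0, 0.3, -3.3]
contact_force: [-11.0, 0.9, 8.9]
finger_gap: 0.0855
finger_force: 5.4
```

Request:
move_arm(steps=[[[-1, 0, 0], [0, 0, 0]], [[0, 0.6, -1], [0, 0, 0]], [[0, 1, -1], [0, 0, 0]], [[1, 1, -1], [0, 0, 0]], [[1, 1, -1], [0, 0, 0]]])

```text
t: 7.05
tcp_pos: [0.4911, -0.3607, 0.1092]
orientation: [180.0, -0.1, -3.2]
contact_force: [2.0, 0.4, -0.7]
finger_gap: 0.085
finger_force: 0.0
```

Request:
move_arm(steps=[[[1, 0.6, 0], [0, 0, 0]], [[0, 0, 0], [0, 0, 1]], [[0, 0, 0], [0, 0, 1]], [[0, 0, 0], [0, 0, 1]], [[0, 0, 0], [0, 0, 1]]], grip=0.4)

```text
t: 7.47
tcp_pos: [0.5155, -0.3763, 0.1069]
orientation: [-180.0, -0.1, -31.1]
contact_force: [-0.1, -0.3, -0.0]
finger_gap: 0.0344
finger_force: 0.0
```

Request:
move_arm(steps=[[[0, 0, 0], [0, 0, 1]], [[0, 0, 0], [0, 0, 1]], [[0, 0, 0], [0, 0, 1]], [[0, 0, 0], [0, 0, 1]], [[0, 0, 0], [0, 0, 1]]])

```text
t: 7.88
tcp_pos: [0.5156, -0.3762, 0.1071]
orientation: [-179.9, -0.1, -65.5]
contact_force: [-1.0, 0.1, -0.0]
finger_gap: 0.034
finger_force: 0.0
```

Request:
move_arm(steps=[[[0, 0, 0], [0, 0, 1]], [[0, 0, 0], [0, 0, 1]], [[0, 0, 0], [0, 0, 1]], [[0, 0, 0], [0, 0, 1]], [[0, 0, 0], [0, 0, 0.09]]])

```text
t: 8.3
tcp_pos: [0.5154, -0.3761, 0.1071]
orientation: [-179.9, -0.0, -93.6]
contact_force: [-0.6, 0.3, 1.0]
finger_gap: 0.0339
finger_force: 0.0
```

```bash
python3 - <<'E'
from h import *
st();blank()
E
```

```text
8.3 [[-0.0443 -0.2591  0.1071]] [-1.7992e+02 -3.0000e-02 -9.3560e+01] [-0.6  0.3  1. ] 0.033942273913267616 0.0
```

Request:
move_arm(steps=[[[0, 0, 1], [0, 0, 0]], [[0, 0, 1], [0, 0, 0]], [[0, 0, 1], [0, 0, 0]], [[0, 0, 0.5], [0, 0, 0]], [[0, 0, 0], [0, 0, 0]]])

```text
t: 8.82
tcp_pos: [0.5129, -0.3751, 0.0163]
orientation: [179.7, 0.1, -93.1]
contact_force: [-0.4, -0.6, -0.6]
finger_gap: 0.0344
finger_force: 0.0
```

Request:
move_arm(steps=[[[-0.3, 0, 0], [0, 0, 0]], [[-0.3, 0, 0], [0, 0, 0]], [[-0.3, 0, 0], [0, 0, 0]], [[-0.3, 0, 0], [0, 0, 0]], [[0, 0, 0], [0, 0, 0]]])

```text
t: 9.23
tcp_pos: [0.5172, -0.3445, 0.0207]
orientation: [-179.9, -0.0, -93.2]
contact_force: [-0.8, 0.5, -0.6]
finger_gap: 0.0342
finger_force: 0.0
```

```bash
python3 - <<'E'
from h import *
st();blank('side')
E
```

```text
9.23 [[-0.0444 -0.2275  0.0207]] [-1.7989e+02 -2.0000e-02 -9.3150e+01] [-0.8  0.5 -0.6] 0.03420238200464577 0.0
0.71 3409 ((-43.84014892578125, -115.55660247802734), (203.71444702148438, 84.41415405273438), 89.6346664428711) [[-0.0848, -0.2139], [-0.0013, -0.0146]]
```

Request:
move_arm(steps=[[[-0.3, 0, 0.1], [0, 0, 0]], [[-0.2, 0, 0], [0, 0, 0]], [[-0.1, 0, 0], [0, 0, 0]], [[0, 0, 0], [0, 0, 0]]])

```text
t: 9.67
tcp_pos: [0.5173, -0.3304, 0.017]
orientation: [-180.0, 0.0, -93.2]
contact_force: [-0.6, -0.9, 0.0]
finger_gap: 0.034
finger_force: 0.1
```

Request:
move_arm(steps=[[[-0.05, 0, 0], [0, 0, 0]], [[-0.04, 0, 0], [0, 0, 0]], [[0, 0, 0], [0, 0, 0]]])

```text
t: 9.92
tcp_pos: [0.5173, -0.3292, 0.0169]
orientation: [180.0, -0.0, -93.2]
contact_force: [0.1, -4.5, 1.9]
finger_gap: 0.0341
finger_force: 2.4
```

```bash
python3 - <<'E'
from h import *
st();blank('side')
E
```

```text
9.92 [[-0.0452 -0.2122  0.0169]] [ 1.7999e+02 -3.0000e-02 -9.3240e+01] [ 0.1 -4.5  1.9] 0.03411585093491487 2.432601531945693
0.6 3274 ((-43.91326141357422, -106.08395385742188), (197.08438110351562, 84.79126739501953), 89.68696594238281) [[-0.0852, -0.1998], [-0.0013, -0.0102]]
```

Request:
move_arm(steps=[[[-0.06, 0, 0], [0, 0, 0]], [[-0.05, 0, 0], [0, 0, 0]], [[0, 0, 0], [0, 0, 0]], [[0, 0, 0], [0, 0, 0]]])

```text
t: 10.35
tcp_pos: [0.5173, -0.3289, 0.0173]
orientation: [-180.0, -0.2, -93.2]
contact_force: [-2.4, -19.3, -1.3]
finger_gap: 0.0344
finger_force: 10.0
```

Request:
move_arm(steps=[[[0.3, 0, 0], [0, 0, 0]], [[0.7, 0, 0], [0, 0, 0]], [[0, 0, -1], [0, 0, 0]], [[0, 0, -1], [0, 0, 0]], [[0, 0, -1], [0, 0, 0]]])

```text
t: 10.77
tcp_pos: [0.5151, -0.3505, 0.0916]
orientation: [179.8, 0.1, -93.3]
contact_force: [1.1, -1.3, 0.1]
finger_gap: 0.0342
finger_force: 0.0
```

Request:
move_arm(steps=[[[0, 0, -1], [0, 0, 0]], [[0, 0, -1], [0, 0, 0]], [[0, 0, -0.6], [0, 0, 0]], [[0, 0, 0], [0, 0, 0]]], grip=1)

```text
t: 11.1
tcp_pos: [0.5177, -0.3513, 0.1607]
orientation: [-179.7, -0.1, -93.2]
contact_force: [0.2, -0.4, 0.3]
finger_gap: 0.0806
finger_force: 0.0
```

```bash
python3 - <<'E'
from h import *
st();d=blank('side')
d=save('side','s2');cv2.imwrite('pics/s2c.png',cv2.resize(d['pixels'][200:370,260:480,::-1],None,fx=3,fy=3))
q=bd(pts(d,env.masks_of('side','rubber_blank')[0]['mask']));q=q[(q[:,2]>.022)&(q[:,2]<.031)]
for k in np.arange(-.19,-.0,.02):
    r=q[abs(q[:,1]-k)<.005]
    if len(r): print(k.round(3),r[:,0].min().round(4),r[:,0].max().round(4))
E
```

```text
11.1 [[-0.0435 -0.2342  0.1607]] [-1.7971e+02 -8.0000e-02 -9.3220e+01] [ 0.2 -0.4  0.3] 0.08061606587020764 0.0
0.96 3156 ((-43.59983444213867, -104.06961059570312), (195.54708862304688, 84.34529113769531), 89.73918151855469) [[-0.0849, -0.1985], [-0.0013, -0.0105]]
-0.19 -0.0847 -0.004
-0.17 -0.084 -0.0039
-0.15 -0.0842 -0.0037
-0.13 -0.0828 -0.0035
-0.09 -0.0853 -0.0015
-0.07 -0.0855 -0.0013
-0.05 -0.0851 -0.0013
-0.03 -0.0859 -0.0012
-0.01 -0.0843 -0.0026
```

View pics/s2c.png

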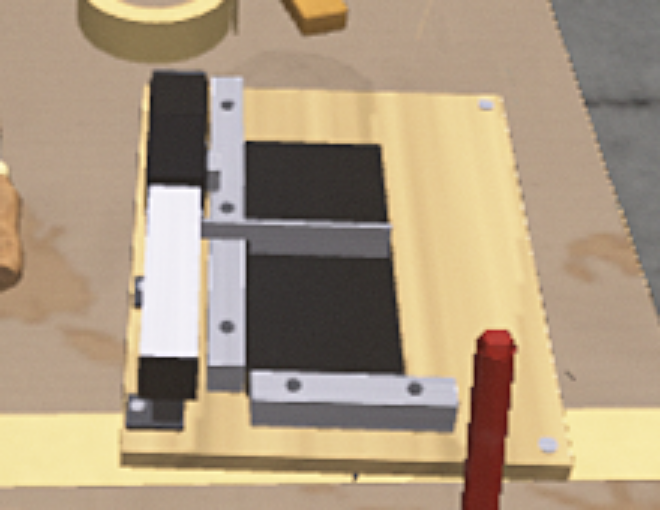

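The blank looks flush in both fences. In the 3x crop its left edge sits against the back fence at column ~247, and its lower edge is against the end fence. Now I move above the button.

Request:
move_arm(steps=[[[-0.9, -0.66, 0], [0, 0, 0]], [[-0.9, -0.66, 0], [0, 0, 0]], [[-0.9, -0.66, 0], [0, 0, 0]], [[-0.9, -0.66, 0], [0, 0, 0]], [[-0.75, -0.66, 0], [0, 0, 0]]], grip=1)

```text
t: 11.72
tcp_pos: [0.6045, -0.2454, 0.1553]
orientation: [179.9, 0.0, -93.2]
contact_force: [-0.3, 0.8, -0.7]
finger_gap: 0.0854
finger_force: 0.0
```

Request:
move_arm(steps=[[[0, 0, 1], [0, 0, 0]], [[0, 0, 0.5], [0, 0, 0]], [[0, 0, 0], [0, 0, 0]], [[0, 0, 0], [0, 0, 0]]])

```text
t: 12.05
tcp_pos: [0.6036, -0.2468, 0.1177]
orientation: [179.8, 0.0, -93.2]
contact_force: [0.2, 0.1, 0.4]
finger_gap: 0.0853
finger_force: 0.0
```

```bash
python3 - <<'E'
from h import *
st()
for c in('top','side'):
    d=save(c,c+'3')
    for t in('button_face','gauge_arm','blade_tip'):
        r=env.mark_of(c,t);print(c,t,[(bd(x['at']).round(4)[0],round(x['score'],2)) for x in r[:1]])
E
```

```text
12.05 [[ 0.0363 -0.125   0.1177]] [ 1.7978e+02  1.0000e-02 -9.3230e+01] [0.2 0.1 0.4] 0.08531551970802365 0.0
top button_face []
top gauge_arm [(array([ 0.0397, -0.1735,  0.072 ]), 0.62)]
top blade_tip [(array([-0.0824, -0.0946,  0.03  ]), 0.71)]
side button_face [(array([ 0.0112, -0.1247,  0.0615]), 0.42)]
side gauge_arm [(array([ 0.0371, -0.1732,  0.0689]), 0.66)]
side blade_tip [(array([-0.0835, -0.0937,  0.0286]), 0.71)]
```

View pics/side3.png

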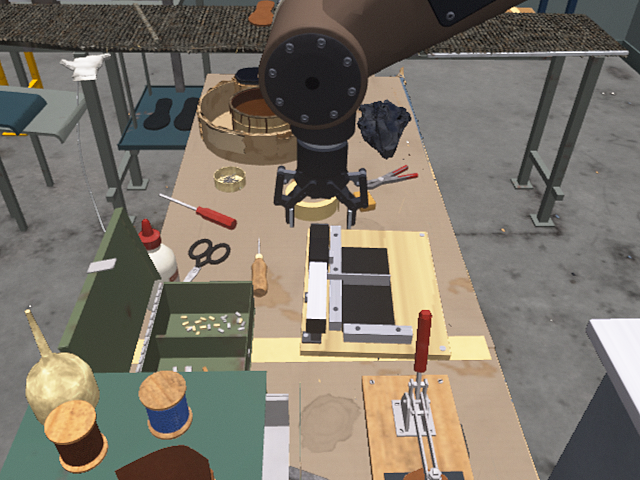

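The gripper straddles the gauge (fingers at columns ~289 and ~350, gauge at 318). I descend 69 mm with a 3 mm shift in +X.

Request:
move_arm(steps=[[[0, -0.12, 0.7], [0, 0, 0]], [[0, 0, 0.7], [0, 0, 0]], [[0, 0, 0.7], [0, 0, 0]], [[0, 0, 0.65], [0, 0, 0]], [[0, 0, 0], [0, 0, 0]]])

```text
t: 12.87
tcp_pos: [0.6054, -0.2468, 0.0475]
orientation: [179.7, 0.1, -93.3]
contact_force: [-0.7, -0.7, -0.5]
finger_gap: 0.0852
finger_force: 0.0
```

Request:
move_arm(steps=[[[0, 0, 0], [0, 0, 0]], [[0, 0, 0], [0, 0, 0]], [[0, 0, 0], [0, 0, 0]], [[0, 0, 0], [0, 0, 0]], [[0, 0, 0], [0, 0, 0]]], grip=0.4)

```text
t: 13.28
tcp_pos: [0.6062, -0.2473, 0.0519]
orientation: [179.9, -0.0, -93.3]
contact_force: [-5.4, 0.9, 5.8]
finger_gap: 0.0344
finger_force: 19.9
```

```bash
python3 - <<'E'
from h import *
st()
E
```

```text
13.28 [[ 0.039  -0.1254  0.0519]] [179.9   -0.   -93.25] [-5.4  0.9  5.8] 0.034374592351575306 19.92979109287262
```

Request:
move_arm(steps=[[[0.3, 0, 0], [0, 0, 0]], [[0.4, 0, 0], [0, 0, 0]], [[0.4, 0, 0], [0, 0, 0]], [[0.4, 0, 0], [0, 0, 0]], [[0.3, 0, 0], [0, 0, 0]]])

```text
t: 13.7
tcp_pos: [0.6036, -0.2924, 0.0519]
orientation: [179.9, 0.0, -93.3]
contact_force: [-6.7, 2.9, 6.8]
finger_gap: 0.0342
finger_force: 19.9
```

Request:
move_arm(steps=[[[0, 0, 0], [0, 0, 0]], [[0, 0, 0], [0, 0, 0]]])

```text
t: 13.87
tcp_pos: [0.6036, -0.2931, 0.0519]
orientation: [179.9, -0.0, -93.3]
contact_force: [-5.9, -2.3, 4.6]
finger_gap: 0.0347
finger_force: 20.0
```

```bash
python3 - <<'E'
from h import *
st()
for c in('top','side'):
    d=save(c,c+'4')
    for t in('gauge_arm','blade_tip'):
        r=env.mark_of(c,t);print(c,t,[(bd(x['at']).round(4)[0],round(x['score'],2)) for x in r[:1]])
E
```

```text
13.87 [[ 0.0389 -0.1713  0.0519]] [ 1.799e+02 -3.000e-02 -9.329e+01] [-5.9 -2.3  4.6] 0.03470252940447043 19.97164785861969
top gauge_arm [(array([ 0.0429, -0.216 ,  0.0678]), 0.67)]
top blade_tip [(array([-0.0824, -0.1416,  0.0325]), 0.58)]
side gauge_arm [(array([ 0.0383, -0.2202,  0.0703]), 0.74)]
side blade_tip [(array([-0.085 , -0.1401,  0.0303]), 0.97)]
```

Request:
move_arm(steps=[[[0, 0, 0], [0, 0, 0]], [[0, 0, 0], [0, 0, 0]], [[0, 0, 0], [0, 0, 0]], [[0, 0, 0], [0, 0, 0]]], grip=0.85)

```text
t: 14.5
tcp_pos: [0.6058, -0.2921, 0.0514]
orientation: [-179.9, -0.0, -93.2]
contact_force: [-0.3, -0.4, -0.4]
finger_gap: 0.0728
finger_force: 0.0
```

Request:
move_arm(steps=[[[0.5, 0, 0], [0, 0, 0]], [[0.5, -0.04, 0], [0, 0, 0]], [[0.5, 0, 0], [0, 0, 0]], [[0.47, 0, 0], [0, 0, 0]], [[0, 0, 0], [0, 0, 0]]])

```text
t: 14.92
tcp_pos: [0.6028, -0.3442, 0.0504]
orientation: [180.0, -0.0, -93.4]
contact_force: [0.0, -0.7, -0.3]
finger_gap: 0.0722
finger_force: 0.0
```

```bash
python3 - <<'E'
from h import *
st()
for c in('top','side'):
    d=save(c,c+'5')
    for t in('gauge_arm','blade_tip'):
        r=env.mark_of(c,t);print(c,t,[(bd(x['at']).round(4)[0],round(x['score'],2)) for x in r[:1]])
E
```

```text
14.92 [[ 0.0411 -0.2223  0.0504]] [ 1.800e+02 -2.000e-02 -9.336e+01] [ 0.  -0.7 -0.3] 0.07219911536584256 0.0
top gauge_arm [(array([ 0.0385, -0.2156,  0.0718]), 0.63)]
top blade_tip [(array([-0.083 , -0.1433,  0.0318]), 0.94)]
side gauge_arm [(array([ 0.0401, -0.2172,  0.0673]), 0.74)]
side blade_tip [(array([-0.0835, -0.1413,  0.0297]), 0.87)]
```

Request:
move_arm(steps=[[[0, 0, 0], [0, 0, 0]], [[0, 0, 0], [0, 0, 0]], [[0, 0, 0], [0, 0, 0]], [[0, 0, 0], [0, 0, 0]], [[0, 0, 0], [0, 0, 0]]], grip=0.25)

```text
t: 15.63
tcp_pos: [0.6012, -0.3409, 0.051]
orientation: [179.8, 0.0, -93.3]
contact_force: [-6.4, 2.6, 7.4]
finger_gap: 0.0335
finger_force: 63.2
```

Request:
move_arm(steps=[[[0.15, 0, 0], [0, 0, 0]], [[0.15, 0, 0], [0, 0, 0]], [[0.1, 0, 0], [0, 0, 0]], [[0.08, 0, 0], [0, 0, 0]], [[0, 0, 0], [0, 0, 0]]])

```text
t: 16.05
tcp_pos: [0.6005, -0.3524, 0.051]
orientation: [179.8, 0.1, -93.3]
contact_force: [-8.7, 4.3, 7.9]
finger_gap: 0.0331
finger_force: 63.3
```

Request:
move_arm(steps=[[[0.08, 0, 0], [0, 0, 0]], [[0.05, 0, 0], [0, 0, 0]], [[0, 0, 0], [0, 0, 0]]])

```text
t: 16.3
tcp_pos: [0.6003, -0.3562, 0.051]
orientation: [179.8, 0.0, -93.2]
contact_force: [-7.7, 1.9, 7.0]
finger_gap: 0.0332
finger_force: 63.2
```

```bash
python3 - <<'E'
from h import *
st()
E
```

```text
16.3 [[ 0.0392 -0.2345  0.051 ]] [ 1.7979e+02  4.0000e-02 -9.3240e+01] [-7.7  1.9  7. ] 0.033176902144032155 63.197633028030396
```

Request:
move_arm(steps=[[[0.05, 0, 0], [0, 0, 0]], [[0.04, 0, 0], [0, 0, 0]], [[0, 0, 0], [0, 0, 0]]])

```text
t: 16.55
tcp_pos: [0.6002, -0.3573, 0.051]
orientation: [179.8, 0.1, -93.2]
contact_force: [-7.9, 7.1, 8.5]
finger_gap: 0.0331
finger_force: 63.5
```

```bash
python3 - <<'E'
from h import *
st()
for c in('top','side'):
    d=save(c,c+'6')
    for t in('button_face','gauge_arm','blade_tip'):
        r=env.mark_of(c,t);print(c,t,[(bd(x['at']).round(4)[0],round(x['score'],2)) for x in r[:1]])
E
```

```text
16.55 [[ 0.0392 -0.2355  0.051 ]] [ 1.7978e+02  1.1000e-01 -9.3240e+01] [-7.9  7.1  8.5] 0.03314887240713298 63.47131311893463
top button_face [(array([ 0.0114, -0.1837,  0.0688]), 0.5)]
top gauge_arm [(array([ 0.0406, -0.2342,  0.0666]), 0.89)]
top blade_tip [(array([-0.0841, -0.1597,  0.031 ]), 0.78)]
side button_face [(array([ 0.0135, -0.1861,  0.0647]), 0.43)]
side gauge_arm [(array([ 0.0378, -0.2329,  0.0729]), 0.62)]
side blade_tip [(array([-0.0808, -0.1533,  0.0272]), 0.55)]
```

Request:
move_arm(steps=[[[0.04, 0, 0], [0, 0, 0]], [[0.03, 0, 0], [0, 0, 0]], [[0, 0, 0], [0, 0, 0]], [[0, 0, 0], [0, 0, 0]]])

```text
t: 17.28
tcp_pos: [0.6002, -0.3574, 0.051]
orientation: [179.8, 0.2, -93.2]
contact_force: [-9.0, 15.2, 10.7]
finger_gap: 0.0331
finger_force: 63.7
```

```bash
python3 - <<'E'
from h import *
st(); blank('side')
d=save('top','top7');cv2.imwrite('pics/t7.png',cv2.resize(d['pixels'][220:370,200:400,::-1],None,fx=4,fy=4,interpolation=cv2.INTER_CUBIC))
p=bd(pts(d,np.ones((480,640),bool)))
q=p[(p[:,2]>.055)&(p[:,2]<.09)&(p[:,0]>-.03)&(p[:,0]<.06)&(p[:,1]<-.12)&(p[:,1]>-.23)]
for k in np.arange(-.21,-.14,.008):
    r=q[abs(q[:,1]-k)<.004]
    if len(r):print(round(k,3),len(r),r[:,0].min().round(4))
q=p[(p[:,2]>.045)&(p[:,2]<.058)&(p[:,0]>-.085)&(p[:,0]<-.02)&(p[:,1]<-.05)];print('blade y',np.percentile(q[:,1],[5,50,95]))
E
```

```text
17.28 [[ 0.0392 -0.2357  0.051 ]] [179.76   0.19 -93.22] [-9.  15.2 10.7] 0.03305634911490189 63.71336102485657
0.73 3188 ((-43.88959884643555, -105.73029327392578), (196.23573303222656, 84.77250671386719), 89.7145004272461) [[-0.0852, -0.1991], [-0.0015, -0.0104]]
-0.21 21 0.0225
-0.202 38 0.0221
-0.194 75 0.0148
-0.186 99 0.014
-0.178 99 0.0148
-0.17 85 0.022
-0.162 80 -0.0231
-0.154 56 -0.0289
-0.146 48 0.031
blade y [-0.58693474 -0.15912722 -0.15665466]
```

View pics/t7.png

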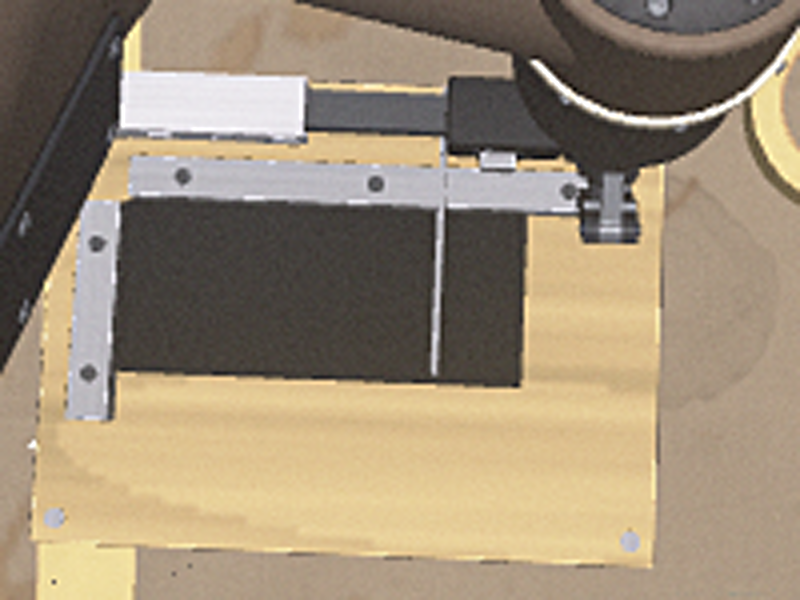

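The gauge has stopped hard at the second stop, about 0.061 m out, with 15 N of pull. The button is out (at about (497, 160) in the crop, face 8 mm proud), and the blank is flush in the corner.

```bash
python3 -c "
from workcell import env
print(env.job_done())"
```

```text
the job is handed in; nothing more can be done
None
```

I handed the job in at about 17 s. The last readings show the blank flush in the corner, the gauge at its second stop with the button out, and the gripper holding the ribbed grip; the judge's verdict was not returned, and I did not re-measure the wax, awl and tape, though nothing was seen to touch them.

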